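Queue the steel hubs in the feed track and shut the gate

ROBOT

A 6-joint arm with a two-finger parallel gripper is mounted at the origin on the work surface. World frame = base frame: x ahead of the robot, y to its left, z up, the work surface at z = 0. Lengths are in mm, angles in rad, forces in N, time in s.
With the tool pointing down it reaches from about 275 to 825 mm from the base axis. Payload 5.2 kg.
Tool frame: the origin (TCP) lies at the very end of the fingers, on their centre line; the grasp point (between the pads) lies 19 mm behind it; z points along the fingers, y is the direction in which the jaws open and shut (so a half turn about z gives the same grasp; the last joint's range is limited). The gripper opens to 93 mm and grips with 3 to 60 N. Pads are 15 mm wide; open, the fingers measure 128 mm over their backs; the gripper's body (75 mm by 188 mm) begins 65 mm behind the grasp point.
Start: joints at [-1.41, 0.259, 1.535, -0, 1.348, -0.203], TCP at [195.726, -514, 181.053] pointing down, gripper open.
Joint ranges: [-3.14, 3.14], [-0.91, 2.08], [0.19, 2.58], [-1.22, 4.36], [0.22, 2.71], [-3.12, 3.12]. Speed limits (rad/s): [2.57, 2.57, 3.14, 3.14, 3.14, 3.14].

INTERFACE

Orientations are given as [roll, pitch, yaw] about the fixed x, y, z axes, in that order (R = Rz(yaw) Ry(pitch) Rx(roll)).
In Python, from bench import robot gives the robot as it stands. The module is installed in compiled form; this text tells all that it offers. Calls block until the motion is done:
- robot.move_ptp(position, orientation): joint-space move of the TCP to a pose.
- robot.move_linear(position, ori=None, speed=150, f_stop=None): straight line of the TCP; ori=None keeps the orientation; speed is the mean speed in mm/s. With f_stop (N) it stops when the force on the tool has changed by that much, and returns True; else False.
- robot.move_j(angles): joint-space move.
- robot.move_gripper(opening): opening from 0.0 (shut) to 1.0 (fully open); the grip force is fixed at half the most; returns when the fingers have stopped.
- robot.sleep(seconds).
- robot.inverse_kinematics(position, orientation): joint angles nearest the present ones, or None.
- robot.get_image(name): name is "side" or "top" or "wrist"; returns a dict with "img" (480x640x3 uint8, blue, green, red), "fovy" (degrees; the focal length in pixels is half the picture's height over the tangent of half this angle, whatever the lens; pixels are square), "cx", "cy" (the principal point, pixels), "eye" and "orientation" of the camera in the world. Camera axes: x right, y down, z forward; pixel columns grow to the right and rows downward; lengths in mm; the calibration is good to about 2 mm. A picture is of the moment at which its call begins. There is no depth.
A pose or a line that the arm cannot do raises robot.MotionError and nothing moves.
- robot.hand_in(): hands the job in, once; it reports no verdict.
Readings, each from a call of its own:
- robot.current_t(): time.
- robot.current_qpos(): joint angles.
- robot.current_joint_vel(): joint speeds.
- robot.current_joint_efforts(): joint torques, N m.
- robot.current_tcp_pos(): TCP position.
- robot.current_eef_rot(): TCP orientation.
- robot.current_contact_force(): force on the tool from outside, world axes, zero at the start.
- robot.current_ft_torque(): the same for the moment, N m.
- robot.current_gripper_width(): opening from 0.0 (shut) to 1.0 (fully open).
Only numpy, scipy, OpenCV 4.12 (cv2) and the standard library are available. Lean on these libraries where they do the work, as an engineer would, in place of code of your own. Each camera call takes 0.05 s, during which the arm holds its last target.

TASK

One lane of the two-lane feed track on the welding bench already has a round steel hub in it; the other is taken by a square block. Slide the three loose hubs one at a time into the lane that already has the hub, so that they stand upright in a closed-up single file behind it, then swing the gate fully shut across the mouth. Keep the hubs standing on the bench, never lifted or tipped over, and leave the block and all the other things where they are.

Things in the scene. Friction and masses are not known exactly. Their poses are not given: they have to be found in the camera images.
- track: two-lane feed track: three aluminium rails 8 thick, 22 tall, fixed straight on the bench (no floor). Origin at bench level on the middle rail; x runs from the open mouth into the lanes, y across, z up. Rail centre lines at y = -72, 0, 72, from x = -110 (mouth) to the 45 tall head plate with its face at x = 120. Each lane is 64 wide. Four hubs in closed-up file fill x = -104 to 120
- lane_a (a point): bench-level point in the middle of the mouth of the lane whose centre line is y = 36 (at x = -112); axes as the track's. Beside it a 50 long, 22 tall flare leads outward from the y = 72 rail to about (-152, 96)
- lane_b (a point): bench-level point in the middle of the mouth of the lane whose centre line is y = -36 (at x = -112); axes as the track's
- hub_start: plain steel hub: a bored cylinder standing upright, 56 diameter, 64 tall, about 0.6 kg; origin at the centre of its underside, z up. It stands between the rails near the head plate of the lane to be filled
- block: square steel block, 56 x 56 x 46 tall, in the head of the other lane; origin at the centre of its underside
- hub1: plain steel hub: a bored cylinder standing upright, 56 diameter, 64 tall, about 0.6 kg; origin at the centre of its underside, z up. One of the three loose hubs to be queued; they start on the open bench on the mouth side of the track
- hub2: plain steel hub: a bored cylinder standing upright, 56 diameter, 64 tall, about 0.6 kg; origin at the centre of its underside, z up. One of the three loose hubs to be queued; they start on the open bench on the mouth side of the track
- hub3: plain steel hub: a bored cylinder standing upright, 56 diameter, 64 tall, about 0.6 kg; origin at the centre of its underside, z up. One of the three loose hubs to be queued; they start on the open bench on the mouth side of the track
- gate (a joint): angle of the gate, rad, 0 = shut across both mouths (a stop there), growing as it swings out; 1.57 = pointing straight out of the mouth in line with the y = -72 rail; 2.4 = the limit. It stays where it is left (light friction)
- gate_pivot (a point): the gate's upright pivot at (-118, -76) of the track, at mid height of the bar, 24.5 (post 18 dia, 45 tall). The gate is a flat grey bar 10 thick, 140 long from the pivot, from 12 to 37 above the bench. Axes turn with the bar: y along it to its free end, x across it; pushing it along this +x shuts it
- gate_end (a point): on the bar 132 from the pivot, at mid height 24.5, under a black upright peg of 16 dia whose top is 55 above the bench; axes as gate_pivot
- spray: bystander: spray can, 60 dia x 190 tall, standing; leave alone
- flange: bystander: steel flange, 90 dia plate 12 thick with a 48 dia neck, 42 tall in all, standing; leave alone
- hammer: bystander: hammer lying on the bench, about 260 long; leave alone
- brush: bystander: brush lying on the bench, about 200 long; leave alone
- angle_iron: bystander: offcut of angle iron, 130 long, 40 x 40, lying; leave alone
- tin: bystander: open aluminium tin, 84 dia x 70 tall; leave alone
Mind the look-alikes: they are no part of the job. Leave any green, purple or yellow look-alike of the hub3 alone.

How it is judged (in metres and radians):
On the way, in this order (a step that is already met when the one before it is completed fails the run):
1. a first loose hub stands in the lane that already has a hub, past its mouth (((x of each of hub_start, hub1 in the frame of track above -0.092 m and y of hub_start in the frame of track between 0.024 and 0.048 m and angle between each of hub_start, hub1's own z axis and vertical below 0.1 rad and y of hub1 in the frame of track between 0.024 and 0.048 m) or (x of each of hub_start, hub2 in the frame of track above -0.092 m and y of hub_start in the frame of track between 0.024 and 0.048 m and angle between each of hub_start, hub2's own z axis and vertical below 0.1 rad and y of hub2 in the frame of track between 0.024 and 0.048 m) or (x of each of hub_start, hub3 in the frame of track above -0.092 m and y of hub_start in the frame of track between 0.024 and 0.048 m and angle between each of hub_start, hub3's own z axis and vertical below 0.1 rad and y of hub3 in the frame of track between 0.024 and 0.048 m) or (x of each of hub_start, hub1 in the frame of track above -0.092 m and y of hub_start in the frame of track between -0.048 and -0.024 m and angle between each of hub_start, hub1's own z axis and vertical below 0.1 rad and y of hub1 in the frame of track between -0.048 and -0.024 m) or (x of each of hub_start, hub2 in the frame of track above -0.092 m and y of hub_start in the frame of track between -0.048 and -0.024 m and angle between each of hub_start, hub2's own z axis and vertical below 0.1 rad and y of hub2 in the frame of track between -0.048 and -0.024 m) or (x of each of hub_start, hub3 in the frame of track above -0.092 m and y of hub_start in the frame of track between -0.048 and -0.024 m and angle between each of hub_start, hub3's own z axis and vertical below 0.1 rad and y of hub3 in the frame of track between -0.048 and -0.024 m))), for 0.1 s.
2. then a second one (((x of each of hub_start, hub1, hub2 in the frame of track above -0.092 m and y of hub_start in the frame of track between 0.024 and 0.048 m and angle between each of hub_start, hub1, hub2's own z axis and vertical below 0.1 rad and y of hub1 in the frame of track between 0.024 and 0.048 m and y of hub2 in the frame of track between 0.024 and 0.048 m) or (x of each of hub_start, hub2, hub3 in the frame of track above -0.092 m and y of hub_start in the frame of track between 0.024 and 0.048 m and angle between each of hub_start, hub2, hub3's own z axis and vertical below 0.1 rad and y of hub2 in the frame of track between 0.024 and 0.048 m and y of hub3 in the frame of track between 0.024 and 0.048 m) or (x of each of hub_start, hub1, hub3 in the frame of track above -0.092 m and y of hub_start in the frame of track between 0.024 and 0.048 m and angle between each of hub_start, hub1, hub3's own z axis and vertical below 0.1 rad and y of hub1 in the frame of track between 0.024 and 0.048 m and y of hub3 in the frame of track between 0.024 and 0.048 m) or (x of each of hub_start, hub1, hub2 in the frame of track above -0.092 m and y of hub_start in the frame of track between -0.048 and -0.024 m and angle between each of hub_start, hub1, hub2's own z axis and vertical below 0.1 rad and y of hub1 in the frame of track between -0.048 and -0.024 m and y of hub2 in the frame of track between -0.048 and -0.024 m) or (x of each of hub_start, hub2, hub3 in the frame of track above -0.092 m and y of hub_start in the frame of track between -0.048 and -0.024 m and angle between each of hub_start, hub2, hub3's own z axis and vertical below 0.1 rad and y of hub2 in the frame of track between -0.048 and -0.024 m and y of hub3 in the frame of track between -0.048 and -0.024 m) or (x of each of hub_start, hub1, hub3 in the frame of track above -0.092 m and y of hub_start in the frame of track between -0.048 and -0.024 m and angle between each of hub_start, hub1, hub3's own z axis and vertical below 0.1 rad and y of hub1 in the frame of track between -0.048 and -0.024 m and y of hub3 in the frame of track between -0.048 and -0.024 m))), for 0.1 s.
3. then the third (((x of each of hub_start, hub1, hub2, hub3 in the frame of track above -0.092 m and y of hub_start in the frame of track between 0.024 and 0.048 m and angle between each of hub_start, hub1, hub2, hub3's own z axis and vertical below 0.1 rad and y of hub1 in the frame of track between 0.024 and 0.048 m and y of hub2 in the frame of track between 0.024 and 0.048 m and y of hub3 in the frame of track between 0.024 and 0.048 m) or (x of each of hub_start, hub1, hub2, hub3 in the frame of track above -0.092 m and y of hub_start in the frame of track between -0.048 and -0.024 m and angle between each of hub_start, hub1, hub2, hub3's own z axis and vertical below 0.1 rad and y of hub1 in the frame of track between -0.048 and -0.024 m and y of hub2 in the frame of track between -0.048 and -0.024 m and y of hub3 in the frame of track between -0.048 and -0.024 m))), for 0.1 s.
At the end, for the whole second after the job is handed in: all four hubs stand upright (within 0.1 rad) and at rest in the lane that had a hub at the start, centres within 12 mm of its centre line and at track x > -92 mm (a closed-up file of four), and the gate is shut (below 0.09 rad) (((x of each of hub_start, hub1, hub2, hub3 in the frame of track above -0.092 m and y of hub_start in the frame of track between 0.024 and 0.048 m and angle between each of hub_start, hub1, hub2, hub3's own z axis and vertical below 0.1 rad and y of hub1 in the frame of track between 0.024 and 0.048 m and y of hub2 in the frame of track between 0.024 and 0.048 m and y of hub3 in the frame of track between 0.024 and 0.048 m) or (x of each of hub_start, hub1, hub2, hub3 in the frame of track above -0.092 m and y of hub_start in the frame of track between -0.048 and -0.024 m and angle between each of hub_start, hub1, hub2, hub3's own z axis and vertical below 0.1 rad and y of hub1 in the frame of track between -0.048 and -0.024 m and y of hub2 in the frame of track between -0.048 and -0.024 m and y of hub3 in the frame of track between -0.048 and -0.024 m)) and value of joint gate below 0.09 rad and linear speed of each of hub1, hub2, hub3, hub_start below 0.02 m/s); the robot touches nothing.
It fails at once if a hub is lifted off the bench (20 mm) or tipped over (0.5 rad) (height (world z) of any of hub1, hub2, hub3, hub_start above 0.02 m or angle between any of hub1, hub2, hub3, hub_start's own z axis and vertical above 0.5 rad).
It fails at once if the square block is shifted more than 20 mm (distance of block from where it was at the start of the episode above 0.02 m).
It fails at once if another thing on the bench is shifted more than 30 mm (hammer and brush 40 mm) (distance of any of spray, flange, angle_iron, tin from where it was at the start of the episode above 0.03 m or distance of any of hammer, brush from where it was at the start of the episode above 0.04 m).
It also fails if it takes over 72 s, if anything falls off the work surface, if the arm or the gripper's body presses on something with over 40 N, if the wrist force passes 120 N, or if a joint passes its speed limit or range.

## Working session

There is one attempt and no reset: what is moved stays moved. The work goes in short steps, each a Python script; the robot and the scene stay as the last script left them, time stands still between calls to the robot, and variables do not carry over. Pictures are saved under pics/ and viewed, and the job is handed in when it is done.

```bash
mkdir -p pics; python3 - <<'E'
from bench import robot
import cv2
for n in ("top","side","wrist"):
    d=robot.get_image(n); cv2.imwrite(f"pics/{n}0.png",d["img"])
    print(n,d["fovy"],d["cx"],d["cy"],d["eye"],d["orientation"])
print(robot.current_t(),robot.current_tcp_pos(),robot.current_eef_rot())
E
```

```text
top 57.23125774963545 328.4301855251568 231.01455938690336 [ 4.13067884e+02 -7.01683342e-01  1.05013160e+03] [-2.99126463  0.02420956 -1.59264309]
side 50.031813582607235 318.0277456994566 240.10679884672874 [132.3848946  618.41375195 897.59546532] [-2.4273401   0.00342852 -2.48588713]
wrist 59.090808690413844 314.46336165190553 238.34110366354878 [ 265.44334826 -486.67358473  383.40119523] [ 2.86708762e+00  6.58999678e-04 -1.20574734e+00]
0.15 [ 195.65284122 -513.55382894  180.4331505 ] [-3.14029327e+00 -2.45810193e-04  3.63797463e-01]
```

View pics/top0.png

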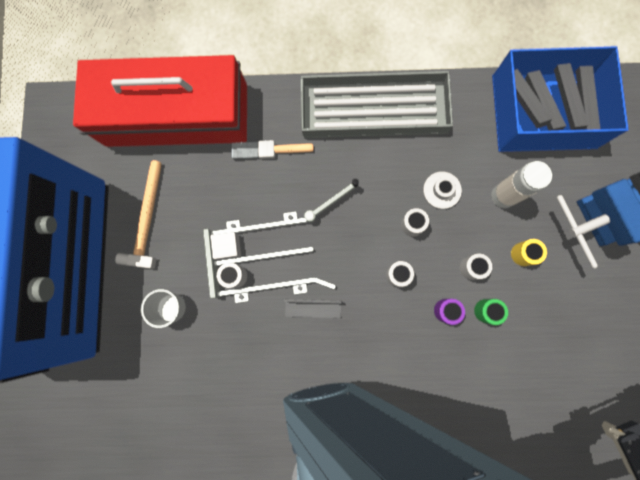

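View pics/side0.png

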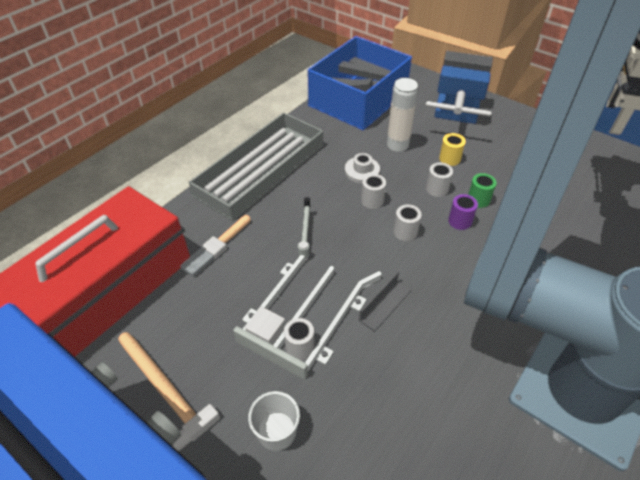

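Top view: the hub at (230,275) is in the lower lane, with the flare at (325,284), so this is lane_a. The block at (224,244) is in lane_b. The gate is open, pivot (310,216) and peg (355,183). White hub candidates are at (416,222), (401,274) and (479,267). Yellow (529,252), purple (452,312) and green (493,312) are look-alikes. I'll confirm in an enlarged crop and measure.

```bash
cat > h.py <<'E'
import numpy as np, cv2
from scipy.spatial.transform import Rotation as Ro
def cam(d):
    f=d["img"].shape[0]/2/np.tan(np.radians(d["fovy"])/2)
    return f,Ro.from_euler("xyz",d["orientation"]).as_matrix(),np.array(d["eye"])
def ray(d,u,v,z):
    f,R,e=cam(d); r=R@np.array([(u-d["cx"])/f,(v-d["cy"])/f,1]); return (e+r*(z-e[2])/r[2])
def proj(d,p):
    f,R,e=cam(d); q=R.T@(np.array(p,float)-e); return q[:2]/q[2]*f+[d["cx"],d["cy"]]
E
python3 - <<'E'
from h import *
from bench import robot
d=robot.get_image("top"); im=d["img"]
c=cv2.resize(im[160:340,190:570],None,fx=2.1,fy=2.1,interpolation=cv2.INTER_CUBIC); cv2.imwrite("pics/crop0.png",c)
hsv=cv2.cvtColor(im,cv2.COLOR_BGR2HSV)
m=((hsv[...,2]>120)&(hsv[...,1]<60)).astype(np.uint8)*255
cs,_=cv2.findContours(m,cv2.RETR_EXTERNAL,cv2.CHAIN_APPROX_NONE)
for k in cs:
    x,y,w,h=cv2.boundingRect(k)
    if cv2.contourArea(k)>60 and 150<y+h/2<340 and 130<x<560: print((x,y,w,h),cv2.contourArea(k))
# dark bores
g=im.max(2); 
b=(g<35).astype(np.uint8)*255
cs,_=cv2.findContours(b[160:340],cv2.RETR_LIST,cv2.CHAIN_APPROX_NONE)
for k in cs:
    a=cv2.contourArea(k)
    if 60<a<400:
        M=cv2.moments(k);u,v=M["m10"]/M["m00"],M["m01"]/M["m00"]+160
        print("bore",round(u,1),round(v,1),a,ray(d,u,v,64).round(1))
for n,u,v,z in [("pivot",310,216,45),("peg",355,183,55),("tin",160,308,70)]: print(n,ray(d,u,v,z).round(1))
E
```

```text
(440, 291, 55, 20) 268.5
(455, 241, 54, 39) 1091.5
(291, 226, 45, 6) 102.0
(362, 205, 69, 29) 703.0
(556, 194, 54, 76) 886.5
(414, 142, 140, 68) 4094.0
bore 102.1 265.0 173.5 [498.1 535.2  64. ]
pivot [602.3  62.4  45. ]
peg [675.6 -44.1  55. ]
tin [399.1 396.8  70. ]
```

View pics/crop0.png

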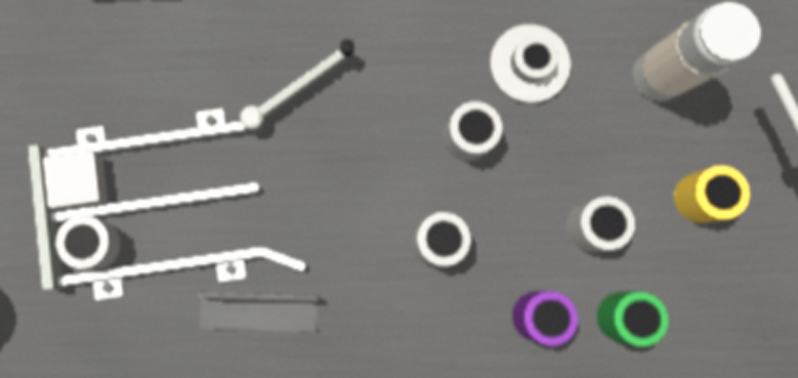

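```bash
python3 - <<'E'
from h import *
import pickle
from bench import robot
d=robot.get_image("top"); im=d["img"]
pickle.dump(d,open("top0.pkl","wb"))
print(im.shape,im.dtype,im.strides)
im=np.ascontiguousarray(im)
print(im[222,405:430].tolist()[::3], im[274,395:408].max(1))
g=im.max(2);s=g.astype(int)-im.min(2)
m=((g>150)&(s<50)).astype(np.uint8)*255
cv2.imwrite("pics/m0.png",m)
n,l,st,ce=cv2.connectedComponentsWithStats(m)
for i in range(1,n):
    x,y,w,h,a=st[i]
    if a>40 and 150<y+h/2<340 and 130<x<560: print(st[i],ce[i].round(1))
E
```

```text
(480, 640, 3) uint8 (1920, 3, 1)
[[233, 238, 241], [165, 171, 175], [53, 54, 54], [54, 55, 55], [53, 54, 55], [53, 52, 53], [62, 62, 62], [232, 238, 240], [140, 145, 148]] [59 58 60 59 59 58 60 58 58 56 58 57 57]
[519 160  34  30 756] [535.7 174.8]
[423 171  39  38 994] [441.7 189.6]
[495 170  28  29 333] [506.8 186.5]
[ 203  184  150  114 2028] [249.6 234.7]
[557 195  53  74 778] [582.9 228.4]
[403 208  27  25 304] [415.9 220. ]
[ 215  246  121   58 1710] [264.2 275.7]
[466 253  27  26 321] [478.8 265.5]
[135 255  18  13 174] [143.9 261.5]
[388 261  26  26 315] [400.5 273.1]
[141 289  38  40 717] [163.1 308.3]
```

View pics/m0.png

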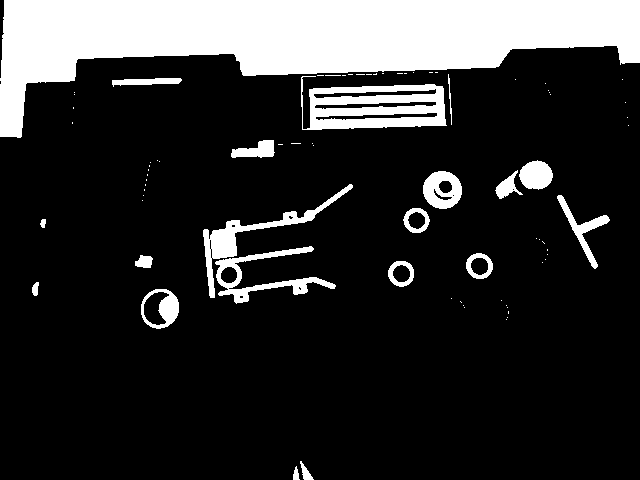

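```bash
cat >> h.py <<'E'
def rings(im):
    """centres of bright hub-top rings via the dark bore + rim outer contour"""
    g=im.max(2).astype(int); s=g-im.min(2)
    m=((g>150)&(s<50)).astype(np.uint8)*255
    cs,hi=cv2.findContours(m,cv2.RETR_CCOMP,cv2.CHAIN_APPROX_NONE)
    out=[]
    for k,h in zip(cs,hi[0]):
        if h[3]>=0 and 100<cv2.contourArea(k)<500:
            e=cv2.fitEllipse(k)
            if min(e[1])/max(e[1])>.8: out.append((e[0],e[1]))
    return out
E
python3 - <<'E'
from h import *
import pickle
d=pickle.load(open("top0.pkl","rb")); im=d["img"]
for c,a in rings(im): print(np.round(c,1),np.round(a,1),ray(d,*c,64).round(1))
g=im.max(2).astype(float)
def rail(u0,v0,u1,v1,skip=()):
    P=[]
    for u in range(u0,u1+1):
        if any(a<=u<=b for a,b in skip): continue
        v=v0+(v1-v0)*(u-u0)/(u1-u0); r=np.arange(int(v)-5,int(v)+7)
        w=np.clip(g[r,u]-130,0,None)
        if w.sum()>100: P.append(ray(d,u,(r*w).sum()/w.sum(),22)[:2])
    P=np.array(P); l=cv2.fitLine(P.astype(np.float32),cv2.DIST_HUBER,0,.01,.01).ravel()
    t=l[:2]*np.sign(l[1]); n=np.array([-t[1],t[0]]) 
    res=(P-l[2:])@n
    print("ang",np.degrees(np.arctan2(t[1],t[0])).round(2),"pt",l[2:],"rms",res.std().round(2),"ends",P[0].round(1),P[-1].round(1)); return l
a=rail(240,230,303,221,((225,243),(281,300)))
b=rail(236,262,312,249)
c=rail(248,291,312,279,((230,252),(290,310)))
# head plate & mouth ends
for n,u,v,z in [("midrail end",313.5,249,22),("pivot",310,216,45),("peg",355,182.5,55),("plate top end",207,231,45),("plate low end",212,297,45)]: print(n,ray(d,u,v,z).round(1))
c=cv2.resize(im[200:310,190:370],None,fx=4.4,fy=4.4,interpolation=cv2.INTER_CUBIC); cv2.imwrite("pics/crop1.png",c)
E
```

```text
[401.1 273.2] [17.6 18.1] [ 463.8 -139.8   64. ]
[479.2 265.7] [17.7 18.5] [ 476.4 -313.4   64. ]
[228.6 274.6] [16.7 17.5] [469.6 246.4  64. ]
[416.3 220. ] [17.2 17.7] [ 583.2 -179.6   64. ]
[445.1 186.3] [13.1 14.1] [ 659.5 -249.3   64. ]
ang 97.03 pt [587.06165 177.25912] rms 0.3 ends [581.3 221.4] [598.7  80.6]
ang 97.13 pt [519.88654 133.53036] rms 1.31 ends [498.1 239.7] [528.8  60.3]
ang 97.06 pt [444.52487 157.53249] rms 0.29 ends [438.9 199.4] [456.4  61.5]
midrail end [527.5  56.8  22. ]
pivot [602.3  62.4  45. ]
peg [676.8 -44.1  55. ]
plate top end [573.1 302.9  45. ]
plate low end [420.8 288.5  45. ]
```

View pics/crop1.png

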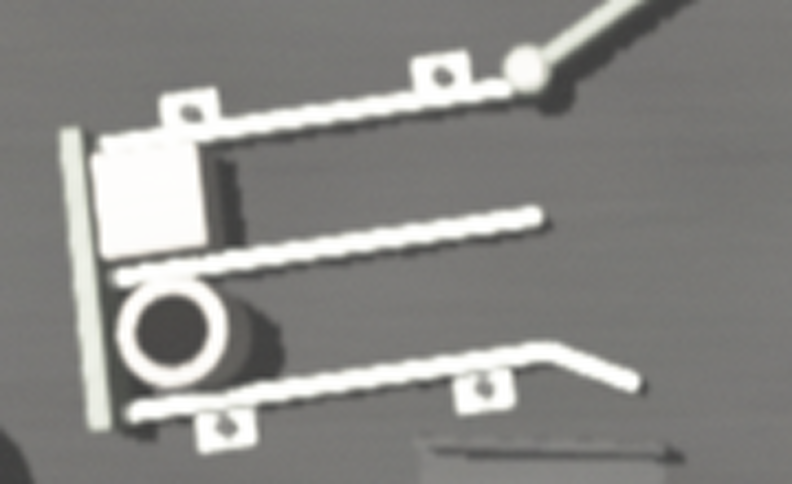

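The crop confirms three plain grey-white hubs. The coloured rings are look-alikes, and the item with the wide base plate is the flange. Next I'll set the track frame, clearances and IK feasibility.

```bash
cat >> h.py <<'E'
ang=np.radians(97.06); T=np.array([np.cos(ang),np.sin(ang)]); N=np.array([-T[1],T[0]])
O=104*T-532.4*N
def w(x,y,z): p=O+x*T+y*N; return [p[0],p[1],z]
def tr(p): q=np.array(p[:2])-O; return np.array([q@T,q@N]).round(1)
E
python3 - <<'E'
from h import *
import pickle
from bench import robot
d=pickle.load(open("top0.pkl","rb"))
for n,u,v,z in [("h1",401.1,273.2,64),("h2",479.2,265.7,64),("h3",416.3,220,64),("hs",228.6,274.6,64),("purple",453,312,64),("green",494,312,64),("yellow",531,252,64),("flange",445.1,186.3,42),("spraytop",537,175,190),("ai1",285,302,40),("ai2",341,304,40),("ai3",341,318,0),("ai4",285,317,0),("midend",313.5,249,22),("flare end",335,287,22),("pivot",310,216,45),("peg",355,182.5,55)]:
    p=ray(d,u,v,z); print(n,p.round(0),tr(p))
print("q",robot.current_qpos().round(2))
for y in (ang,ang-np.pi):
  for x,yy in [(-473,98),(-354,-24),(-300,89),(-200,36),(36,36),(-76,36)]:
    q=robot.inverse_kinematics(w(x,yy,28),[np.pi,0,y]); print(round(y,2),x,yy,None if q is None else np.round(q,2))
  for g in (2.1,1.57,1,.5,0):
    for dy in (0,): 
      r=110; bx,by=-118-r*np.sin(g),-76+r*np.cos(g); px,py=bx-25*np.cos(g),by-25*np.sin(g)
      q=robot.inverse_kinematics(w(px,py,20),[np.pi,0,y+g]); print("gate",g,round(px),round(py),None if q is None else np.round(q,2))
E
```

```text
h1 [ 464. -140.   64.] [-299.8   89.2]
h2 [ 476. -314.   64.] [-473.7   98.1]
h3 [ 583. -180.   64.] [-354.   -24.2]
hs [470. 246.  64.] [82.8 36. ]
purple [ 377. -249.   64.] [-397.6  189.3]
green [ 375. -338.   64.] [-485.7  202.2]
yellow [ 504. -430.   64.] [-592.8   84.9]
flange [ 665. -255.   42.] [-438.7  -96.3]
spraytop [ 646. -401.  190.] [-581.3  -59.5]
ai1 [406. 123.  40.] [-32.1 114.4]
ai2 [399.  -4.  40.] [-157.4  137.2]
ai3 [366.  -4.   0.] [-152.6  169.8]
ai4 [371. 128.   0.] [-22.7 148.6]
midend [527.  57.  22.] [-112.4    1.9]
flare end [438.   8.  22.] [-149.4   97. ]
pivot [602.  62.  45.] [-116.1  -73. ]
peg [677. -44.  55.] [-231.  -133.8]
q [-1.41  0.26  1.54  0.    1.35 -0.2 ]
1.69 -473 98 [-0.78  0.44  1.68  0.    1.02 -0.9 ]
1.69 -354 -24 [-0.48  0.5   1.58  0.    1.07 -0.6 ]
1.69 -300 89 [-0.52  0.31  1.89  0.    0.94 -0.65]
1.69 -200 36 [-0.29  0.34  1.84  0.    0.96 -0.41]
1.69 36 36 [ 0.18  0.36  1.81 -0.    0.97  0.06]
1.69 -76 36 [-0.05  0.33  1.86 -0.    0.95 -0.17]
gate 2.1 -200 -153 [-0.18  0.64  1.35  0.    1.16 -2.4 ]
gate 1.57 -228 -101 [-0.24  0.56  1.49  0.    1.09 -1.94]
gate 1 -224 -38 [-0.28  0.47  1.66  0.    1.02 -1.4 ]
gate 0.5 -193 9 [-0.25  0.39  1.78  0.    0.97 -0.88]
gate 0 -143 34 [-0.18  0.34  1.86 -0.    0.94 -0.3 ]
-1.45 -473 98 [-0.78  0.44  1.68 -0.    1.02  2.24]
-1.45 -354 -24 [-0.48  0.5   1.58 -0.    1.07  2.54]
-1.45 -300 89 [-0.52  0.31  1.89 -0.    0.94  2.49]
-1.45 -200 36 [-0.29  0.34  1.84 -0.    0.96  2.73]
-1.45 36 36 [ 0.18  0.36  1.81 -0.    0.97 -3.08]
-1.45 -76 36 [-0.05  0.33  1.86 -0.    0.95  2.97]
gate 2.1 -200 -153 [-0.18  0.64  1.35 -0.    1.16  0.74]
gate 1.57 -228 -101 [-0.24  0.56  1.49 -0.    1.09  1.21]
gate 1 -224 -38 [-0.28  0.47  1.66 -0.    1.02  1.74]
gate 0.5 -193 9 [-0.25  0.39  1.78 -0.    0.97  2.26]
gate 0 -143 34 [-0.18  0.34  1.86 -0.    0.94  2.84]
```

```bash
cat >> h.py <<'E'
DN=[np.pi,0,ang]; Z=28
def feed(robot,hx,hy,xgoal,op=0.85):
    robot.move_ptp(w(hx,hy,110),DN); robot.move_gripper(op)
    if robot.move_linear(w(hx,hy,Z),speed=120,f_stop=8): print("touched on descent",robot.current_tcp_pos()); return False
    robot.move_gripper(0.0); print("width",robot.current_gripper_width()*93,"F",robot.current_contact_force().round(1))
    robot.move_linear(w(hx,36,Z),speed=120)
    if robot.move_linear(w(-135,36,Z),speed=150,f_stop=20): print("stop1",tr(robot.current_tcp_pos()),robot.current_contact_force().round(1)); return False
    print("at mouth F",robot.current_contact_force().round(1))
    s=robot.move_linear(w(xgoal-12,36,Z),speed=110,f_stop=25)
    print("in lane",s,tr(robot.current_tcp_pos()),robot.current_contact_force().round(1))
    if s: return False
    s=robot.move_linear(w(xgoal+12,36,Z),speed=25,f_stop=16)
    print("end",s,tr(robot.current_tcp_pos()),robot.current_contact_force().round(1),"t",robot.current_t())
    return True
E
python3 - <<'E'
from h import *
from bench import robot
if feed(robot,-299.8,89.2,32):
    robot.move_gripper(0.8); robot.move_linear([*robot.current_tcp_pos()[:2],110],speed=150)
for n in ("top","side"):
    cv2.imwrite(f"pics/{n}1.png",robot.get_image(n)["img"])
print(robot.current_t())
E
```

```text
width 0.5946904128835302 F [-0.5  0.4 -0.5]
at mouth F [-0.2  0.2 -0. ]
in lane False [19.5 35.9] [-0.   0.5 -0.5]
end False [43.9 36. ] [-0.2 -0.4  1.3] t 9.0583
11.1
```

View pics/top1.png

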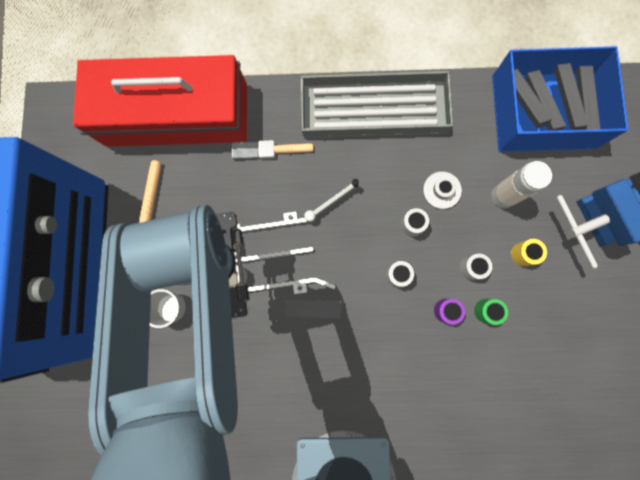

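View pics/side1.png

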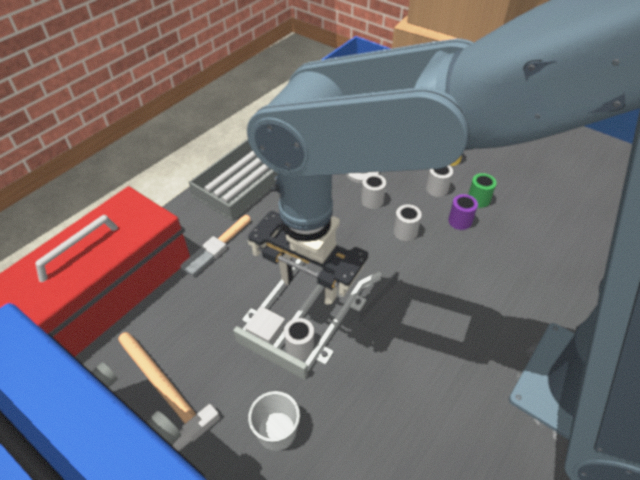

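The hub at (401,274) hasn't moved and the jaws shut on nothing. I'll cross-check the top view against the side view and the known TCP.

```bash
python3 - <<'E'
from h import *
from bench import robot
t=robot.get_image("top"); s=robot.get_image("side")
for n,d in (("top",t),("side",s)):
    print(n,"tcp proj",proj(d,robot.current_tcp_pos()).round(0),"h1 est",proj(d,[464,-140,64]).round(0),"h1 base",proj(d,[464,-140,0]).round(0), "hs",proj(d,[470,246,64]).round(0),"pivot",proj(d,[602,62,45]).round(0))
print(robot.current_tcp_pos(),tr(robot.current_tcp_pos()),robot.current_qpos())
for c,a in rings(s["img"]): print(c,a, ray(s,*c,64).round(0))
robot.move_ptp(w(-299.8,89.2,120),DN)
print(robot.current_tcp_pos())
for n in ("top","side","wrist"):
    d=robot.get_image(n); cv2.imwrite(f"pics/{n}2.png",d["img"]); print(n,proj(d,[464,-140,64]).round(0), proj(d,robot.current_tcp_pos()).round(0))
E
```

```text
top tcp proj [241. 271.] h1 est [401. 273.] h1 base [397. 275.] hs [229. 274.] pivot [310. 216.]
side tcp proj [309. 302.] h1 est [408. 213.] h1 base [405. 232.] hs [298. 330.] pivot [304. 244.]
[473.61356556 207.7018881  108.79848978] [43.9 36.8] [ 1.97376518e-01  2.63433915e-01  1.71581179e+00 -1.39552516e-05
  1.16472653e+00  7.42308222e-02]
(298.4884948730469, 330.35406494140625) (19.01201629638672, 21.24054718017578) [469. 246.  64.]
[ 464.02792866 -138.97677548  119.89531322]
top [401. 273.] [404. 272.]
side [408. 213.] [411. 195.]
wrist [315. 244.] [316. 273.]
```

View pics/wrist2.png

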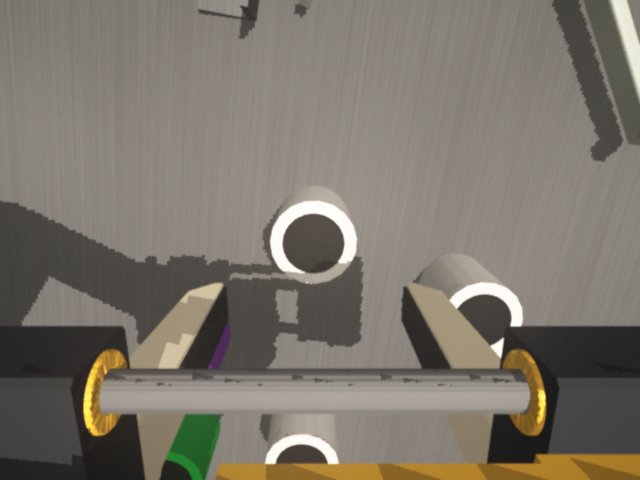

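View pics/side2.png

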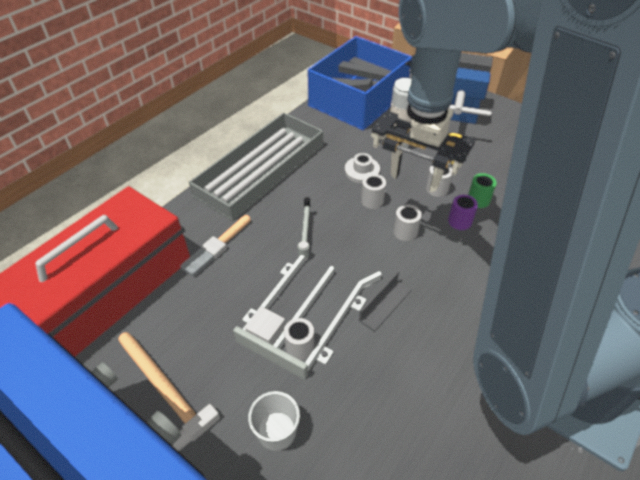

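```bash
python3 - <<'E'
from h import *
s=cv2.imread("pics/side2.png"); t=cv2.imread("pics/top2.png")
a=cv2.resize(s[100:260,340:500],(590,590),interpolation=cv2.INTER_CUBIC)
cv2.imwrite("pics/s2c.png",a)
E
```

```text
(no output)
```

View pics/s2c.png

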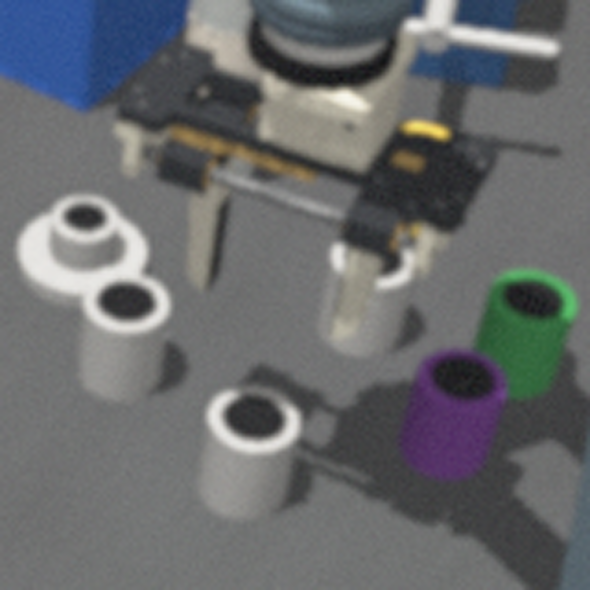

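View pics/wrist0.png

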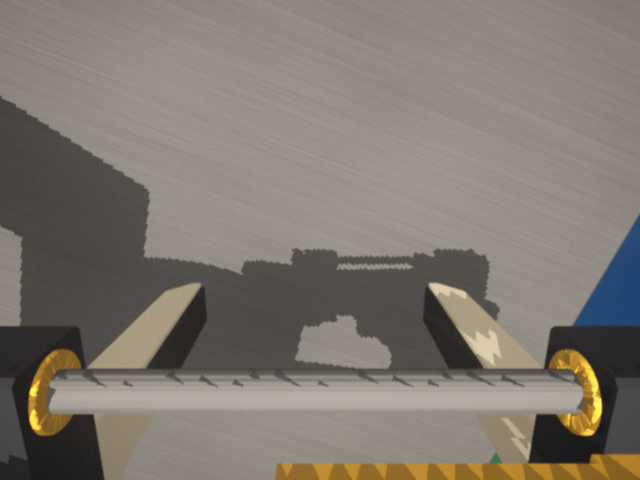

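View pics/top2.png

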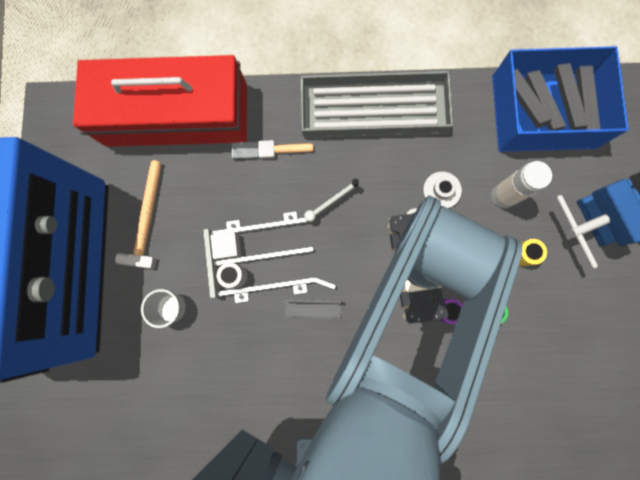

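```bash
python3 - <<'E'
from h import *
from bench import robot
S=robot.get_image("side");W=robot.get_image("wrist");tcp=robot.current_tcp_pos()
def tri(a,b):
    (d1,u1),(d2,u2)=a,b; L=[]
    for d,u in (a,b):
        f,R,e=cam(d); r=R@np.array([(u[0]-d["cx"])/f,(u[1]-d["cy"])/f,1]); L.append((e,r/np.linalg.norm(r)))
    A=np.array([L[0][1],-L[1][1]]).T; k=np.linalg.lstsq(A,L[1][0]-L[0][0],rcond=None)[0]
    p,q=L[0][0]+k[0]*L[0][1],L[1][0]+k[1]*L[1][1]; return (p+q)/2,np.linalg.norm(p-q)
for n,su,wu in [("far(+x)",(394.2,178.1),(408,285)),("near",(433.6,191.7),(222,285))]:
    p,g=tri((S,su),(W,wu)); print(n,p.round(1),g.round(1),"vs tcp",(p-tcp).round(1))
print(W["eye"]-tcp,W["orientation"], robot.current_gripper_width())
for z in (0,10,20,30,40):
  print(z,[proj(W,tcp+np.array([sx*(37+9)*abs(N[0]),sx*46*-N[1]*-1,z])).round(0) for sx in(1,-1)])
E
```

```text
far(+x) [ 502.3 -125.   157.8] 1.9 vs tcp [38.1 13.9 37.8]
near [ 420.3 -140.5  152.4] 7.7 vs tcp [-43.9  -1.6  32.4]
[-10.3499871   75.32169241 203.07193262] [ 2.86531188e+00 -1.14728077e-03  1.26297612e-01] 0.7989701157652104
0 [array([402., 294.]), array([227., 252.])]
10 [array([406., 302.]), array([223., 258.])]
20 [array([410., 311.]), array([218., 265.])]
30 [array([415., 320.]), array([213., 273.])]
40 [array([420., 331.]), array([208., 281.])]
```

Triangulation puts the fingertips about 35 mm above the reported TCP, which explains passing over the hub. I'll check with a gentle touch on free bench.

```bash
python3 - <<'E'
from h import *
from bench import robot
robot.move_gripper(0.0)
robot.move_ptp(w(-230,20,60),DN); robot.move_linear(w(-230,20,15),speed=120)
s=robot.move_linear(w(-230,20,-42),speed=25,f_stop=5)
print(s,robot.current_tcp_pos(),tr(robot.current_tcp_pos()),robot.current_contact_force().round(1),robot.current_t())
d=robot.get_image("side");cv2.imwrite("pics/side3.png",cv2.resize(d["img"][120:300,260:440],(600,600),interpolation=cv2.INTER_CUBIC)); print(proj(d,robot.current_tcp_pos()),proj(d,[*robot.current_tcp_pos()[:2],0]))
E
```

```text
True [524.00773467 -62.07605788 -37.30661749] [-230.   20.] [-1.6 -0.2  5.6] 16.8917
[363.58798631 250.35439145] [364.61398227 240.01450619]
```

View pics/side3.png

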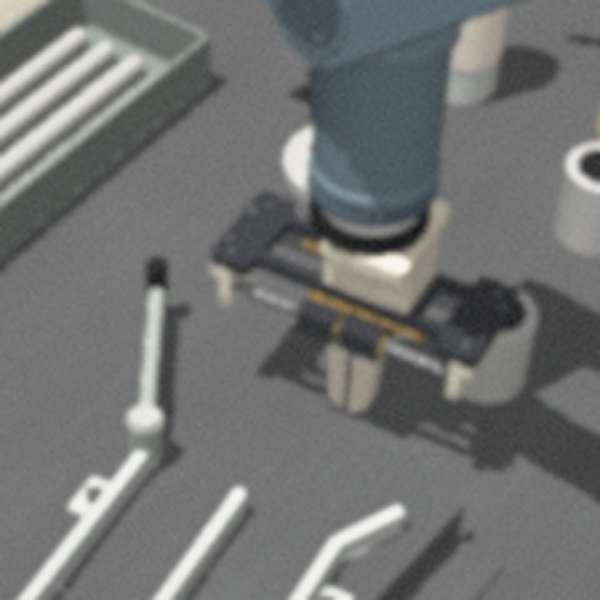

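Contact with the bench came at a reading of -37 mm, so the real fingertips sit about 36.5 mm above the reading. XY agrees. I'll correct the height and redo it.

```bash
sed -i 's/Z=28/Z=-10/; s/,110),DN)/,60),DN)/' h.py
python3 - <<'E'
from h import *
from bench import robot
robot.move_linear(w(-230,20,40),speed=150)
hx,hy=-299.8,89.2
robot.move_ptp(w(hx,hy,60),DN); robot.move_gripper(.85)
print(robot.move_linear(w(hx,hy,Z),speed=120,f_stop=8))
robot.move_gripper(0.0); print("width",robot.current_gripper_width()*93,"F",robot.current_contact_force().round(1))
robot.move_linear(w(hx+10,hy-6,Z),speed=60)
print("F",robot.current_contact_force().round(1),robot.current_t())
d=robot.get_image("side");cv2.imwrite("pics/side4.png",cv2.resize(d["img"][120:300,320:500],(600,600),interpolation=cv2.INTER_CUBIC))
E
```

```text
False
width 55.86360918752517 F [-1.9 -0.5  4.9]
F [ 0.4 -0.3  6. ] 20.975
```

View pics/side4.png

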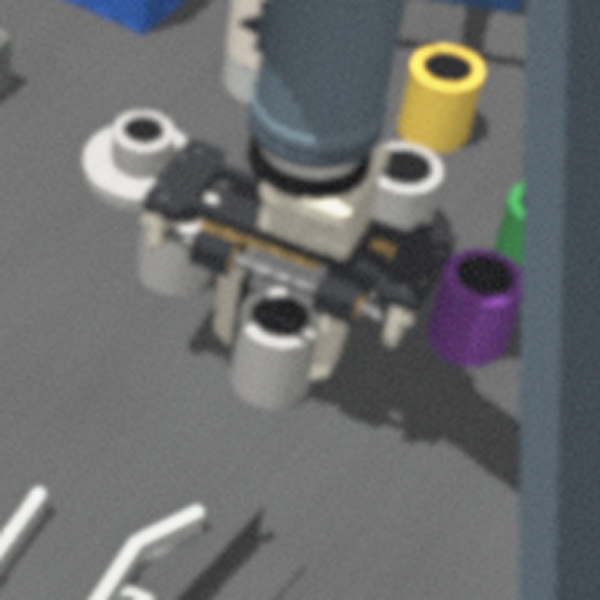

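Gripped at 55.9 mm, upright and on the bench. Next I slide it in.

```bash
cat >> h.py <<'E'
def grasp(robot,hx,hy,op=0.85):
    robot.move_ptp(w(hx,hy,60),DN); robot.move_gripper(op)
    if robot.move_linear(w(hx,hy,Z),speed=120,f_stop=8): print("touch",robot.current_tcp_pos()); return False
    robot.move_gripper(0.0); g=robot.current_gripper_width()*93; print("width",g); return 52<g<60
def slide(robot,hx,xgoal):
    F=lambda:robot.current_contact_force().round(1)
    robot.move_linear(w(hx,36,Z),speed=120)
    s=robot.move_linear(w(-140,36,Z),speed=150,f_stop=20); print("mouth",s,tr(robot.current_tcp_pos()),F())
    if s: return False
    s=robot.move_linear(w(-70,36,Z),speed=60,f_stop=15); print("entry",s,tr(robot.current_tcp_pos()),F())
    if s: return False
    if xgoal-15>-70:
        s=robot.move_linear(w(xgoal-15,36,Z),speed=100,f_stop=20); print("lane",s,tr(robot.current_tcp_pos()),F())
        if s: return False
    s=robot.move_linear(w(xgoal+14,36,Z),speed=25,f_stop=14); print("end",s,tr(robot.current_tcp_pos()),F(),robot.current_t())
    robot.move_gripper(0.85); p=robot.current_tcp_pos(); robot.move_linear([p[0],p[1],60],speed=150)
    return True
E
python3 - <<'E'
from h import *
from bench import robot
ok=slide(robot,-289,32); print(ok)
if ok: robot.move_ptp(w(-354,-24.2,60),DN)
for n in ("top","side"):
    d=robot.get_image(n); cv2.imwrite(f"pics/{n}5.png",d["img"])
    for c,a in rings(d["img"]): print(n,np.round(c),ray(d,*c,64).round(0),tr(ray(d,*c,64)))
print(robot.current_t())
E
```

```text
mouth False [-139.7   35. ] [1.5 1.9 7.5]
entry False [-71.3  34.8] [ 1.9 -4.   6.9]
lane False [16.3 35.2] [ 1.1 -3.   6.8]
end True [39.5 35.3] [ 0.5 -3.4  3.2] 26.0083
True
top [223. 276.] [468. 260.  64.] [96.2 36.3]
top [247. 271.] [476. 204.  64.] [39.8 35.1]
side [295. 336.] [467. 259.  64.] [95.4 37.1]
side [310. 313.] [475. 203.  64.] [39.5 35.6]
28.8
```

View pics/top5.png

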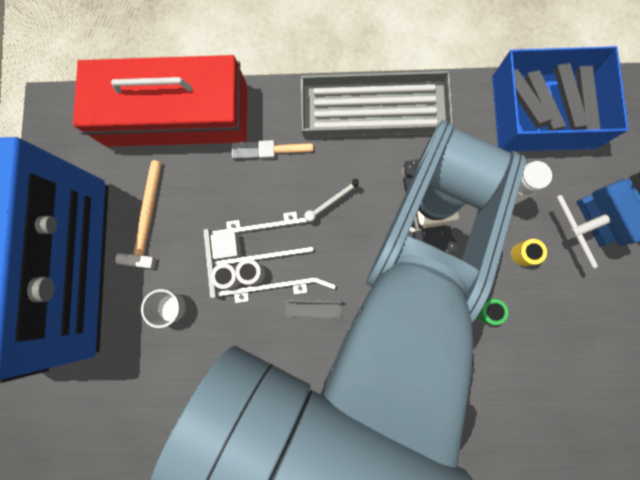

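Hubs 1 and 2 of the file are closed up against the plate, rims at (223,276) and (247,271). Now the second loose hub.

```bash
sed -i 's/s=robot.move_linear(w(-70,36,Z),speed=60/s=robot.move_linear(w(min(-70,xgoal-12),36,Z),speed=60/' h.py
python3 - <<'E'
from h import *
from bench import robot
ok=grasp(robot,-354,-24.2) and slide(robot,-354,-16); print(ok)
if ok: robot.move_ptp(w(-473.7,98.1,60),DN)
d=robot.get_image("top"); cv2.imwrite("pics/top6.png",d["img"])
for c,a in rings(d["img"]): print(np.round(c),tr(ray(d,*c,64)))
d=robot.get_image("wrist"); cv2.imwrite("pics/wrist6.png",d["img"])
print(robot.current_t())
E
```

```text
width 55.79170240827994
mouth False [-141.2   34.2] [ 2.2 -5.5  5.6]
entry False [-71.6  34.4] [ 2.6 -7.6  5.9]
lane False [-31.   34.8] [ 1.6 -2.1  6.6]
end True [-16.5  34.7] [-0.2 -3.4  3.2] 35.3333
True
[223. 276.] [96.1 36.3]
[247. 271.] [39.9 34.9]
[272. 267.] [-16.2  34.3]
[445. 186.] [-432.5  -91.5]
38.3417
```

View pics/wrist6.png

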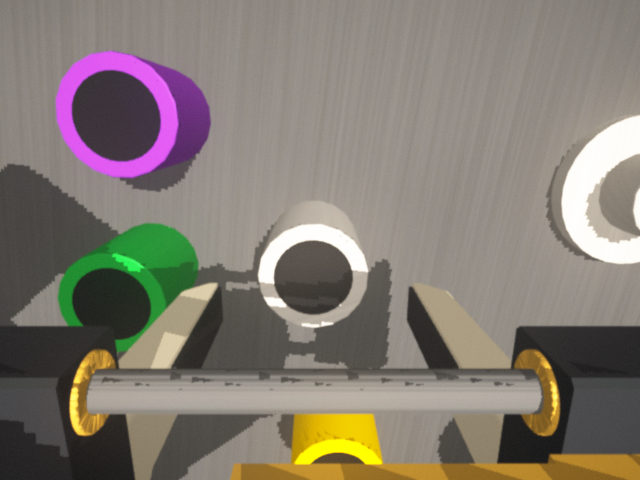

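View pics/top6.png

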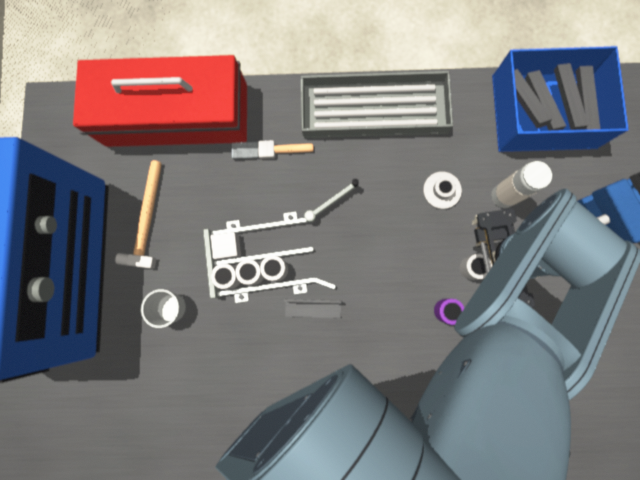

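Three hubs are in file, rims at (223,276), (247,271) and (272,267). The wrist view shows the plain hub between the jaws at (313,275), clear of green and yellow. Feeding the last one.

```bash

python3 - <<'E'
from h import *
from bench import robot
ok=grasp(robot,-473.7,98.1,.82) and slide(robot,-473.7,-72); print(ok)
if ok:
    robot.move_gripper(0.0); robot.move_ptp(w(-215,-175,60),[np.pi,0,ang+2.05])
d=robot.get_image("top"); cv2.imwrite("pics/top7.png",d["img"])
for c,a in rings(d["img"]): print(np.round(c),tr(ray(d,*c,64)))
print(robot.current_t(),tr(robot.current_tcp_pos()),robot.current_qpos().round(2))
E
```

```text
width 55.61488426436892
mouth False [-141.    34.4] [ 2.8 -4.4  5.4]
entry False [-84.7  34.5] [ 2.3 -5.2  5.5]
end True [-72.5  34.4] [ 1.2 -2.3  3. ] 44.875
True
[223. 276.] [96.2 36.3]
[445. 186.] [-432.5  -91.5]
49.325 [-214.7 -174.8] [-0.19  0.64  1.24  0.    1.26 -2.36]
```

View pics/top7.png

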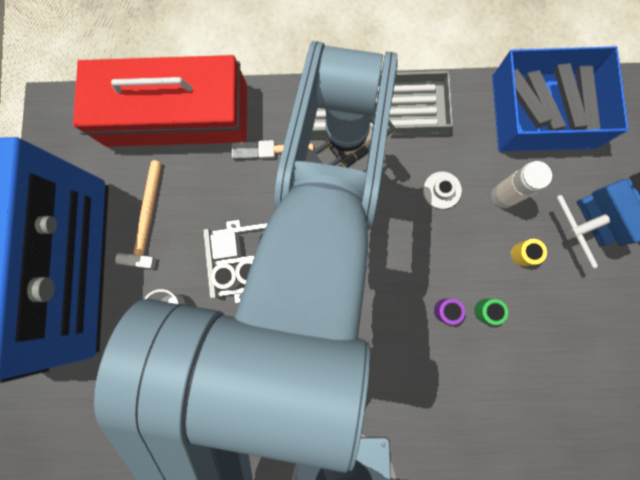

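```bash

python3 - <<'E'
from h import *
from bench import robot
px,py=-115,-74; r=95
def P(g,so,z): return w(px-r*np.sin(g)-so*np.cos(g), py+r*np.cos(g)-so*np.sin(g),z)
go=2.06
robot.move_linear(P(go,34,30),[np.pi,0,ang+go],speed=150)
print(robot.move_linear(P(go,34,-14),speed=120,f_stop=8))
stop=False
for g in np.append(np.arange(1.85,0.2,-.25),[0.12]):
    if robot.move_linear(P(g,14,-14),[np.pi,0,ang+g],speed=110,f_stop=20): print("stop at",g,robot.current_contact_force().round(1)); stop=True; break
print(robot.current_contact_force().round(1),robot.current_t())
if not stop:
    print(robot.move_linear(P(-.06,11,-14),[np.pi,0,ang],speed=40,f_stop=10),tr(robot.current_tcp_pos()),robot.current_contact_force().round(1),robot.current_t())
d=robot.get_image("side"); cv2.imwrite("pics/side8.png",d["img"])
E
```

```text
False
[-0.2 -0.1  0.5] 53.6333
True [-129.2   19.7] [ 0.2 -4.   2. ] 54.0333
```

View pics/side8.png

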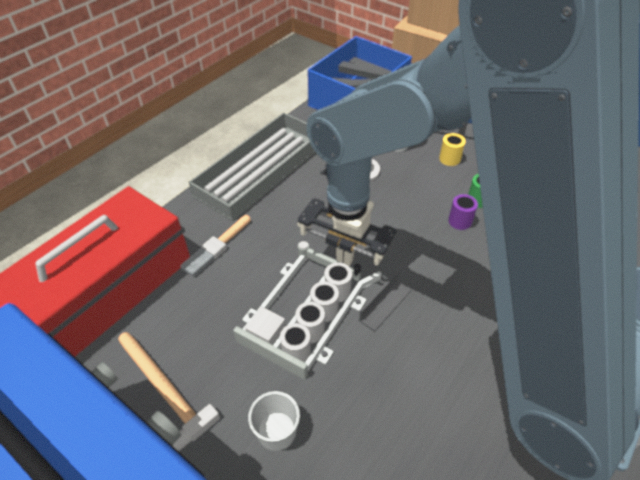

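```bash

python3 - <<'E'
from h import *
from bench import robot
print(robot.move_linear(w(-118,20,-14),speed=30,f_stop=12),tr(robot.current_tcp_pos()),robot.current_contact_force().round(1))
robot.move_linear(w(-170,20,-14),speed=120); robot.move_linear(w(-170,20,60),speed=150)
robot.move_ptp([400,-330,150],DN)
print(robot.current_t())
d=robot.get_image("top"); cv2.imwrite("pics/top9.png",d["img"]); cv2.imwrite("pics/top9c.png",cv2.resize(d["img"][200:310,190:370],None,fx=4.4,fy=4.4,interpolation=cv2.INTER_CUBIC))
for c,a in rings(d["img"]): print(np.round(c,1),tr(ray(d,*c,64)))
g=d["img"].max(2); m=(g<60).astype(np.uint8)
print(proj(d,w(-115,-74,45)),proj(d,w(-115,58,55)))
E
```

```text
True [-129.4   19.7] [-0.2 -4.   3.1]
56.775
[222.7 275.6] [96.1 36.3]
[247.4 271.3] [40.  34.9]
[272.  267.4] [-16.1  34.4]
[296.6 263.6] [-71.9  34. ]
[445.1 186.3] [-432.5  -91.5]
[309.47272074 215.63730748] [317.24163952 271.66268966]
```

View pics/top9c.png

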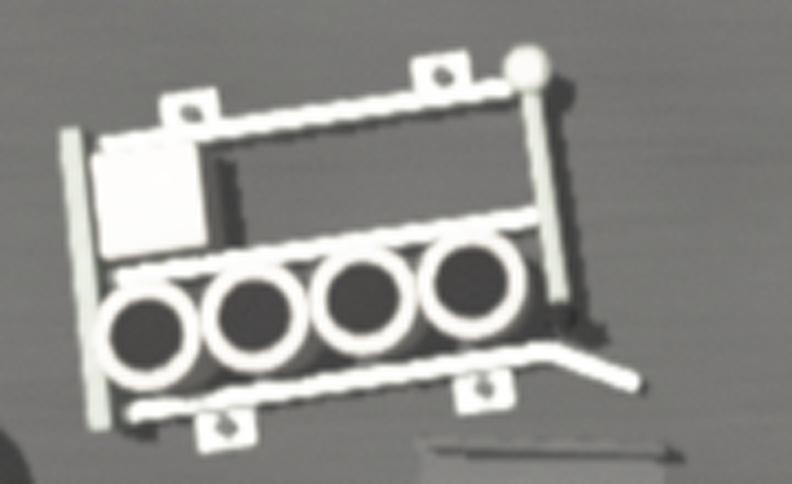

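View pics/top9.png

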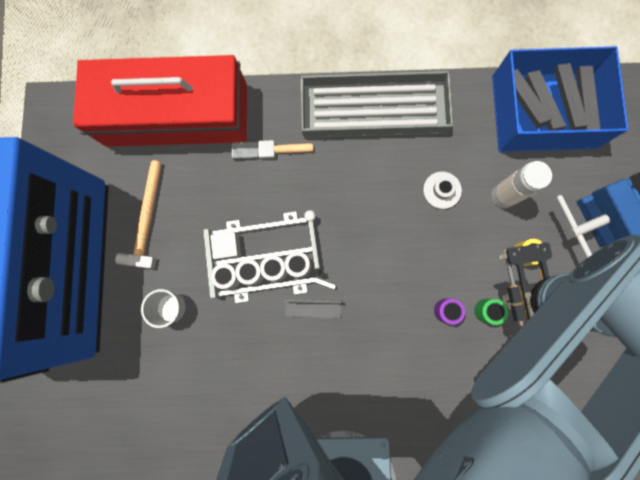

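```bash

python3 - <<'E'
from h import *
from bench import robot
d=robot.get_image("top"); g=d["img"].max(2).astype(float)
P=[]
for v in [*range(224,245),*range(254,266)]:
    r=np.arange(306,325); q=np.clip(g[v,r]-130,0,None)
    if q.sum()>60: P.append(tr(ray(d,(r*q).sum()/q.sum(),v,37)))
P=np.array(P); l=np.polyfit(P[:,1],P[:,0],1); print(len(P),"gate angle",-l[0],"x at y=-76",np.polyval(l,-76),"resid",np.std(P[:,0]-np.polyval(l,P[:,1])))
E
```

```text
33 gate angle -0.1123093440213074 x at y=-76 -118.41345123999469 resid 2.018653049447686
```

```bash

python3 - <<'E'
from h import *
from bench import robot
d=robot.get_image("top"); g=d["img"].max(2).astype(float)
P=[]
for v in [*range(223,244),*range(257,267)]:
    c=310.5+(v-222)*0.15; r=np.arange(int(c)-3,int(c)+6); q=np.clip(g[v,r]-120,0,None)
    P.append([*tr(ray(d,(r*q).sum()/q.sum(),v,37)),(r*q).sum()/q.sum(),v])
P=np.array(P); l=np.polyfit(P[:,1],P[:,0],1); print("angle",-l[0],np.polyval(l,-76),np.std(P[:,0]-np.polyval(l,P[:,1])))
print(P[::5].round(1))
print(robot.current_t())
E
```

```text
angle 0.0033627052312115453 -113.54750904936544 0.14945943331380904
[[-114.   -58.   310.2  223. ]
 [-113.8  -46.   310.8  228. ]
 [-113.5  -34.1  311.4  233. ]
 [-113.6  -22.2  312.2  238. ]
 [-113.9  -10.3  313.   243. ]
 [-113.9   32.   315.6  261. ]
 [-113.9   43.6  316.3  266. ]]
56.925
```

The gate angle measures 0.003 rad, so it is shut. All four hubs are in file and the arm is clear.

```bash
python3 -c "
from bench import robot
robot.hand_in(); print(robot.current_t())"
```

```text
the job is handed in; nothing more can be done
the job is handed in; nothing more can be done
```

I slid the three loose hubs one at a time into lane_a behind the hub already there, shut the gate, and handed in at about 57 s. There was no verdict, so the results below are my own checks.

**Hubs:** in the last top view all four stand in closed-up file. Their measured track x is 96, 40, -16 and -72 mm. My track origin reads about 4 mm high, so the last hub is really at about -76 mm, well past the -92 mm limit. Their y is 34.0 to 36.3 mm against the lane centre of 36.

**Gate:** a line fitted to the bar gives 0.003 rad. A first fit gave -0.11 rad, but with 2 mm scatter because it had picked up a hub rim and the rail end. I discarded it and refitted on clean rows, with 0.15 mm scatter. Two pushes at about 10 N also stopped at the same place.

**Other things:** the block and the bystanders look unmoved in the top view, by eye except the flange, whose detected position did not change.

**What disagreed:** the real fingertips are about 36.5 mm higher than the reported TCP height. My first grasp therefore closed on nothing, passing harmlessly above the hub. I confirmed the offset with a light touch on the bench (about 6 N) and corrected for it afterwards.

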